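Pump up the airbrush tank

TASK

Get the airbrush air tank ready: push its tap handle round until it is fully shut, across the tank, then press the spring plunger all the way down and let it come all the way up, again and again, until the indicator pin stands fully out. Nothing needs gripping or lifting: do not touch the pin, leave the things standing around where they are, and finish with the tap still shut and the plunger up.

Things in the scene. Friction and masses are not known exactly. Their poses are not given: they have to be found in the camera images.
- pump: Air tank on a plywood board (240 x, 340 y, 12 mm thick) fixed to the counter; origin under the board's centre, z up, yaw varies. The grey tank, 76 mm thick, lies along y, top 92 mm above the counter. On it, all at x = 0: plunger at y = -90 mm, pin at y = 0, tap at y = +85 mm. An airbrush lies in a cradle at x = +95, y = +30 to +165 mm, up to 55 mm high.
- plunger_top (a point): Centre of the top of the plunger's flat black round knob (44 mm across, 12 mm thick); 162 mm above the counter when up, 132 mm when fully down. It moves straight down and springs back up by itself when let go.
- plunger (a joint): How far the plunger is pressed down, in m: 0 = fully up, 0.030 = fully down on its stop. Spring force about 4 N at the top to 15 N at the bottom.
- pin_tip (a point): Top of the steel indicator pin (stem 12 mm, head 16 mm across) in a brass collar whose top is 105 mm above the counter, at the board's x = 0, y = 0. The tip is 4 mm above the collar when the pin is in, 44 mm when fully out.
- pin_travel (a joint): How far the pin is out, m: 0 = in, about 0.040 (0.037 to 0.041) = fully out; starts at 0.003 to 0.016. With the tap shut each full stroke (all the way down, then all the way up) lifts it about 10 mm, the first one 3 to 14 mm; 3 or 4 strokes in all. Short strokes do little or nothing, and with the tap open it does not move. It stays put between strokes; extra strokes do no harm.
- pin: The indicator pin itself, moving with its travel; origin at the underside of its head, z up. Not to be touched.
- tap_pivot (a point): The tap's vertical turning axis, at the board's x = 0, y = +85 mm, 118 mm above the counter, the height of the middle of the handle.
- tap_tip (a point): Free end of the tap's handle, a round black rubber bar 16 mm thick, level, 110 to 126 mm above the counter, reaching 78 mm from the axis.
- tap (a joint): Angle of the tap's handle, rad: 0 = open, handle along the tank (the board's +y, outwards); 1.57 = shut, on its stop, handle across the tank (the board's -x). It turns anticlockwise seen from above to shut, starts between 0 and 0.25, needs about 1 N at the handle and stays where it is left.
- paint_a: Small blue paint bottle, 32 mm across, 65 mm high, loose on the board behind the tank; origin under its base.
- paint_b: Small orange paint bottle like it, 32 mm across, 65 mm high, loose on the board behind the tank; origin under its base.
- stamp: Wooden hand stamp, 34 mm across, 56 mm high, loose on the board in front of the tank; origin under its base.
- flowerpot: Tiny terracotta pot, 48 mm across, 42 mm high, loose on the board in front of the tank; origin under its base.
- glitter_jar: Amber jar with a black lid, 72 mm across, 95 mm high, loose on the counter to the left; origin under its base.
- lantern: White ceramic pot, 84 mm across, 85 mm high, loose on the counter to the left; origin under its base.
- tape_dispenser: Black desk tape dispenser, 170 x 60 x 92 mm, loose on the counter to the right; origin under its centre.
- pen_jar: Glass jar of pens, 80 mm across, 140 mm high, loose on the counter to the right; origin under its base.

How it is judged:
On the way, in this order (a step that is already met when the one before it is completed fails the run):
1. the tap is shut (value of joint tap above 1.4 rad), for 0.2 s.
2. the plunger is pressed down (value of joint plunger above 0.024 m).
3. the plunger has come up again (value of joint plunger below 0.005 m).
4. the pin is fully out (value of joint pin_travel above 0.036 m), for 0.2 s.
At the end, for the whole second after the job is handed in: The pin is at least 36 mm out, the tap is shut (more than 1.4 rad) and the plunger is up (within 3 mm) (value of joint pin_travel above 0.036 m and value of joint tap above 1.4 rad and value of joint plunger below 0.003 m); the robot touches nothing.
It fails at once if the robot touches the indicator pin (contact force between any of the fingers, the arm and pin above 0.5 N).
It fails at once if a bystander is lifted, knocked over or shifted more than 25 mm (distance of any of paint_a, paint_b, stamp, flowerpot, glitter_jar, lantern, tape_dispenser, pen_jar from where it was at the start of the episode above 0.025 m or angle between any of paint_a, paint_b, stamp, flowerpot, glitter_jar, lantern, tape_dispenser, pen_jar's own z axis and vertical above 0.5 rad).
It also fails if it takes over 58 s, if anything falls off the work surface, if the arm or the gripper's body presses on something with over 40 N, if the wrist force passes 120 N, or if a joint passes its speed limit or range.

ROBOT

A 6-joint arm with a two-finger parallel gripper is mounted at the origin on the work surface. World frame = base frame: x ahead of the robot, y to its left, z up, the work surface at z = 0. Lengths are in m, angles in rad, forces in N, time in s.
With the tool pointing down it reaches from about 0.3 to 0.775 m from the base axis. Payload 14.6 kg.
Tool frame: the origin (TCP) lies midway between the tips of the shut fingers; the grasp point (between the pads) lies 19 mm behind it; z points along the fingers, y is the line along which they close (so a half turn about z gives the same grasp; the last joint's range is limited). The gripper opens to 94 mm and grips with 3 to 60 N. Pads are 16 mm wide; open, the fingers measure 119 mm over their backs; the gripper's body (75 mm by 177 mm) begins 78 mm behind the grasp point.
Start: joints at [-1.193, 0.3, 1.521, -0, 1.321, -0.067], TCP at [0.237, -0.496, 0.205] pointing down, gripper open.
Joint ranges: [-3.03, 3.03], [-0.79, 2.21], [0.23, 2.52], [-1.04, 4.18], [0, 3.07], [-2.55, 2.55]. Speed limits (rad/s): [2.22, 2.22, 2.57, 3.14, 3.14, 3.14].

INTERFACE

Orientations are given as a rotation vector (axis times angle).
In Python, from rig import read_state, snapshot, sign_off gives the robot as it stands.
- The arm moves only by the tool step_arm, never from a script. Its argument "targets" is a list of rows, each an object of numbers: "tx", "ty", "tz": the shift along the tool's x, y, z as a fraction of full scale; "roll": the turn about the tool's z as a fraction of full scale. In form: [{"tx": .., "ty": .., "tz": .., "roll": ..}, ...]. A call has 1 to 8 rows; each row is the pose to reach, as a shift and turn from the pose commanded when the call began, along the tool's axes at that moment; what a row does not reach only later rows make up. Full scale, the value 1, is 0.25 m for a shift and pi/2 rad for a turn. A row lasts 1/10 s, in which the tool goes at most 50 mm and 8.59 degrees, less where a joint would pass 70% of its speed; a pose out of reach is approached as far as the arm can. A call with a number of a shift or a turn outside -1 to 1 is refused whole. A call with a gripper value outside its range is refused whole. "gripper" is the closure, from 0 (fully open) to 1 (shut), set as the call begins (left out, the last holds). The fingers move at their own pace and stop on an object; "newtons" is the grip in N (left out, the last holds). Time passes only in rows, so rows that repeat a pose let the fingers close. It gives the time, the measured TCP pose, the force, the opening and the grip force at its end, in the units of the state.
- read_state(): the state, without advancing time (a new reading comes with each control period).
- snapshot(name): name is "scene" or "side" or "wrist"; returns a dict with "img" (480x640x3 uint8, blue, green, red), "mtx" (3x3 intrinsics, pixels), "dist" ([k1, k2, p1, p2, k3] as OpenCV has them; the pictures are not rectified), "eye" and "attitude" of the camera in the world. Camera axes: x right, y down, z forward; pixel columns grow to the right and rows downward; lengths in m; the calibration is good to about 2 mm. A picture is of the moment at which its call begins. There is no depth.
- sign_off(): hands the job in; it is judged then, once.
The state is a dict: "t": time; "joint_pos": joint angles; "joint_vel": joint speeds; "joint_torque": joint torques, N m; "eef_pos": TCP position; "tcp_rot": TCP orientation; "ft_force": force on the tool from outside, world axes, zero at the start; "moment": the same for the moment, N m; "opening": finger opening in m; "gripper_force": force on a finger pad.
Only numpy, scipy, OpenCV 4.12 (cv2) and the standard library are available. Lean on these libraries where they do the work, as an engineer would, in place of code of your own. Each camera call takes 0.05 s, during which the arm holds its last target. There are 200 camera calls.

## Working session

There is one attempt and no reset: what is moved stays moved. The work goes in short steps, Python scripts to look and compute and a tool call to move; the robot and the scene stay as the last step left them, time stands still between calls to the robot, and variables do not carry over. Pictures are saved under pics/ and viewed, at most 10 in all, crops included, and the job is handed in when it is done.

Besides the shell and the picture viewer there is one more tool, called by a JSON object that holds its "op" and its "data", one argument or row to a line. step_arm: Moves the arm, as the interface text tells. Shift numbers are shares of 0.25 m and turn numbers shares of pi/2 rad, none past 1 either way. Its arguments: {"type":"object","properties":{"targets":{"type":"array"},"gripper":{"type":"number"},"newtons":{"type":"number"}},"required":["targets"]}

```bash
mkdir -p pics; cat > h.py <<'E'
import numpy as np, cv2
from rig import read_state, snapshot
def R(s):
    a=np.array(s["attitude"],float)
    if a.shape==(3,3): return a
    if a.size==3: return cv2.Rodrigues(a)[0]
    raise ValueError(a)
def onplane(s,px,z):
    u=cv2.undistortPoints(np.array(px,float).reshape(-1,1,2),np.array(s["mtx"]),np.array(s["dist"])).reshape(-1,2)
    d=(R(s)@np.c_[u,np.ones(len(u))].T).T; e=np.array(s["eye"])
    return e+d*((z-e[2])/d[:,2])[:,None]
def proj(s,P):
    r=R(s).T; t=-r@np.array(s["eye"])
    return cv2.projectPoints(np.array(P,float).reshape(-1,3),cv2.Rodrigues(r)[0],t,np.array(s["mtx"]),np.array(s["dist"]))[0].reshape(-1,2)
E
python3 - <<'E'
from h import *
import pickle
for n in("scene","side"):
    s=snapshot(n); cv2.imwrite(f"pics/{n}0.png",s["img"]); print(n,s["eye"],s["attitude"],s["mtx"])
    pickle.dump(s,open(n+".pkl","wb"))
print(read_state())
E
```

```text
scene [1.41160745 0.437628   1.65790236] [-1.40988956 -2.36421223  0.6853299 ] [[605.26150045   0.         318.19591061]
 [  0.         605.26150045 240.33345416]
 [  0.           0.           1.        ]]
side [ 0.27468724 -0.99582166  1.17185002] [-2.36311587  0.29520576 -0.10990897] [[606.14941135   0.         318.69186805]
 [  0.         606.14941135 231.03488696]
 [  0.           0.           1.        ]]
{'t': 0.1, 'joint_pos': array([-1.19262161e+00,  3.00369927e-01,  1.52154150e+00, -1.10798595e-05,
        1.32065388e+00, -6.66035126e-02]), 'joint_vel': array([-0.00079993, -0.00259857, -0.00038023, -0.00154378, -0.00082763,
       -0.00168889]), 'joint_torque': array([ 1.59282823e-03, -5.32639575e+01, -3.53286088e+01,  7.09665706e-02,
        2.34897877e-02, -7.62841250e-05]), 'eef_pos': array([ 0.23654863, -0.49627504,  0.20495856]), 'tcp_rot': array([-3.06328901e+00, -6.92703980e-01,  2.53633479e-04]), 'ft_force': array([-0.1800793 ,  0.17995572, -0.50686447]), 'moment': array([ 0.02122821, -0.01801646,  0.00041117]), 'gripper_force': 0.0, 'opening': 0.09383318557845506}
```

View pics/scene0.png

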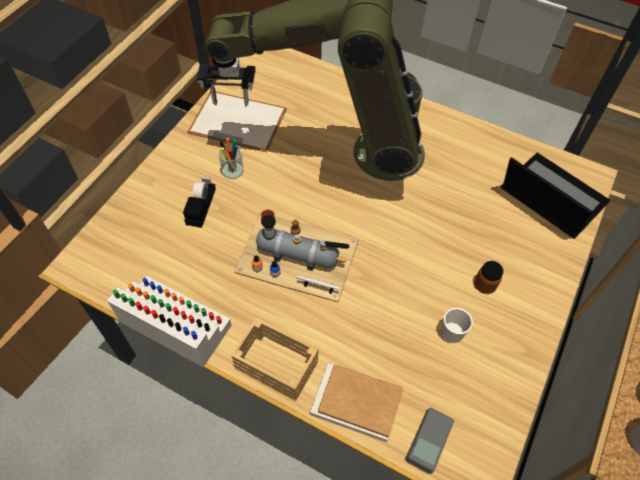

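View pics/side0.png

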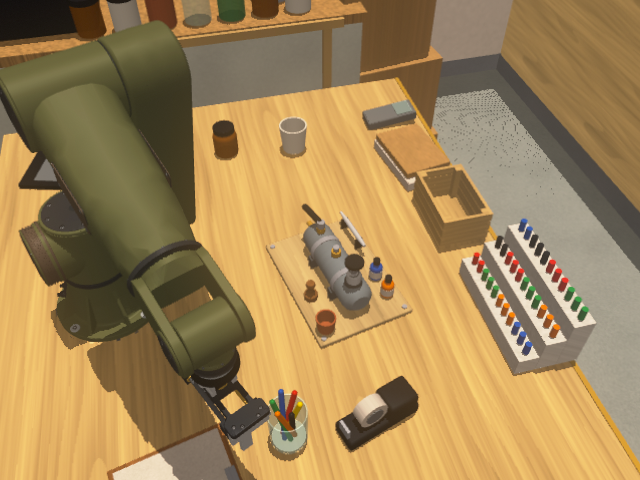

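The scene view shows the board around (297,257), with the knob near (268,220), the tap handle near (336,245) and the airbrush near (318,284). In the side view the knob is near (354,262) and the handle tip near (306,208). I'll zoom in on both.

```bash
python3 - <<'E'
import pickle
from h import *
a=pickle.load(open("scene.pkl","rb"))["img"][200:310,225:370]; b=pickle.load(open("side.pkl","rb"))["img"][195:345,260:415]
A=cv2.resize(a,None,fx=5,fy=5,interpolation=2); B=cv2.resize(b,None,fx=4,fy=4,interpolation=2)
cv2.imwrite("pics/a.png",A);cv2.imwrite("pics/b.png",B);print(A.shape,B.shape)
E
```

```text
(550, 725, 3) (600, 620, 3)
```

View pics/a.png

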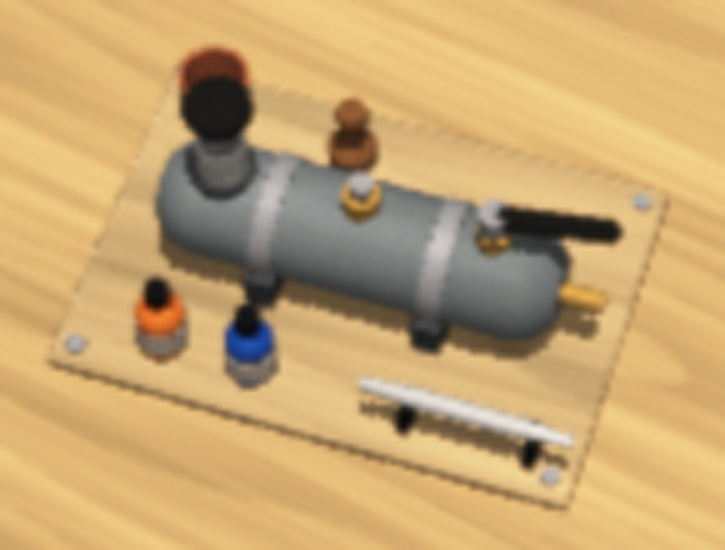

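View pics/b.png

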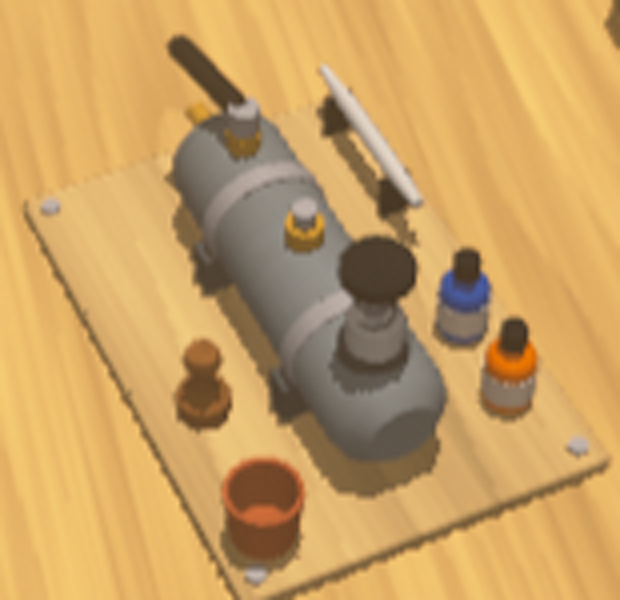

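```bash
python3 - <<'E'
import pickle
from h import *
from scipy.optimize import least_squares
S=pickle.load(open("scene.pkl","rb"));D=pickle.load(open("side.pkl","rb"))
fa=lambda p:(np.array(p,float)+.5)/5-.5+[225,200]
fb=lambda p:(np.array(p,float)+.5)/4-.5+[260,195]
obs=[] # board pt, cam, px
for q,p in (((-.12,.17,.012),(666,198)),((.12,.17,.012),(565,508)),((.12,-.17,.012),(52,362)),((0,-.09,.162),(217,106)),((0,0,.105),(361,197))): obs.append((q,S,fa(p)))
for q,p in (((-.12,.17,.012),(25,203)),((-.12,-.17,.012),(240,600)),((.12,-.17,.012),(608,463)),((0,-.09,.162),(377,265)),((0,0,.105),(304,222))): obs.append((q,D,fb(p)))
def W(v,q): c,s=np.cos(v[2]),np.sin(v[2]); return np.array([v[0]+c*q[0]-s*q[1],v[1]+s*q[0]+c*q[1],q[2]])
f=lambda v:np.concatenate([proj(s,W(v,q))[0]-p for q,s,p in obs])
r=least_squares(f,[.6,0,.3],loss="soft_l1"); v=r.x
print(v,np.round(f(v).reshape(-1,2),1).tolist())
for n,q in dict(plunger=(0,-.09,.162),pin=(0,0,.109),pivot=(0,.085,.118),shut=(-.078,.085,.118)).items(): print(n,W(v,q))
def inv(P): c,s=np.cos(v[2]),np.sin(v[2]); d=P[:2]-v[:2]; return [c*d[0]+s*d[1],-s*d[0]+c*d[1]]
print("knob",[inv(onplane(s,p,.162)[0]) for s,p in((S,fa((217,106))),(D,fb((377,265))))])
for s,p in((S,fa((616,231))),(D,fb((176,44)))): P=onplane(s,p,.118)[0]; print("tip",P,inv(P))
for n,s,p,z in(("orange",S,fa((160,300)),.06),("blue",S,fa((249,335)),.06),("stamp",D,fb((204,410)),.02),("pot",D,fb((263,490)),.054),("jar",S,(490,270),.095),("lantern",S,(457,318),.085),("pen",S,(232,160),.07),("tape",S,(200,203),.05)): P=onplane(s,p,z)[0];print(n,P.round(3),np.round(inv(P),3))
E
```

```text
[ 0.5410528  -0.07472652  0.18052521] [[0.8, -0.6], [-0.3, 0.2], [-1.8, -1.1], [0.0, -0.5], [-0.1, -0.5], [-0.5, -1.5], [0.1, 0.9], [0.9, -1.2], [-0.0, -0.8], [0.2, -0.3]]
plunger [ 0.55721196 -0.16326398  0.162     ]
pin [ 0.5410528  -0.07472652  0.109     ]
pivot [0.52579137 0.00889219 0.118     ]
shut [ 0.4490589  -0.00511242  0.118     ]
knob [[np.float64(0.001813194315281902), np.float64(-0.08947566239382013)], [np.float64(-0.0009577431547227577), np.float64(-0.09197088940006519)]]
tip [0.49716778 0.07736763 0.118     ] [np.float64(-0.015863933684975774), np.float64(0.15750194463874295)]
tip [0.49866289 0.07771931 0.118     ] [np.float64(-0.014329976523611659), np.float64(0.1575794639376773)]
orange [ 0.642 -0.16   0.06 ] [ 0.084 -0.102]
blue [ 0.638 -0.099  0.06 ] [ 0.091 -0.042]
stamp [ 0.464 -0.132  0.02 ] [-0.086 -0.043]
pot [ 0.478 -0.221  0.054] [-0.089 -0.132]
jar [0.356 0.485 0.095] [-0.082  0.584]
lantern [0.546 0.455 0.085] [0.1  0.52]
pen [ 0.349 -0.435  0.07 ] [-0.254 -0.32 ]
tape [ 0.541 -0.439  0.05 ] [-0.065 -0.358]
```

{"op": "step_arm", "data": {
  "targets": [
    {"tx": 0,"ty": 0,"tz": -0.24,"roll": 0},
    {"tx": 0.16,"ty": -0.12,"tz": -0.24,"roll": 0},
    {"tx": 0.32,"ty": -0.23,"tz": -0.24,"roll": 0},
    {"tx": 0.48,"ty": -0.35,"tz": -0.24,"roll": 0},
    {"tx": 0.64,"ty": -0.46,"tz": -0.24,"roll": 0},
    {"tx": 0.71,"ty": -0.51,"tz": -0.24,"roll": 0},
    {"tx": 0.71,"ty": -0.51,"tz": -0.24,"roll": 0}
  ],
  "gripper": 1,
  "newtons": 10
}}

```text
t: 0.8
eef_pos: [0.343, -0.3031, 0.2656]
tcp_rot: [3.063, 0.698, 0.001]
ft_force: [-0.4, -0.3, 0.1]
opening: 0.0415
gripper_force: 0.0
```

{"op": "step_arm", "data": {
  "targets": [
    {"tx": 0.16,"ty": -0.12,"tz": 0,"roll": 0},
    {"tx": 0.32,"ty": -0.23,"tz": 0,"roll": 0},
    {"tx": 0.48,"ty": -0.35,"tz": 0,"roll": 0},
    {"tx": 0.64,"ty": -0.46,"tz": 0,"roll": 0},
    {"tx": 0.71,"ty": -0.51,"tz": 0,"roll": 0},
    {"tx": 0.71,"ty": -0.51,"tz": 0,"roll": 0}
  ]
}}

```text
t: 1.4
eef_pos: [0.4481, -0.1124, 0.2651]
tcp_rot: [-3.063, -0.697, 0.001]
ft_force: [-0.8, -0.9, 0.0]
opening: 0.0005
gripper_force: 0.0
```

{"op": "step_arm", "data": {
  "targets": [
    {"tx": 0.16,"ty": -0.12,"tz": 0,"roll": 0.04},
    {"tx": 0.32,"ty": -0.23,"tz": 0,"roll": 0.08},
    {"tx": 0.48,"ty": -0.35,"tz": 0,"roll": 0.12},
    {"tx": 0.64,"ty": -0.46,"tz": 0,"roll": 0.17},
    {"tx": 0.71,"ty": -0.51,"tz": 0,"roll": 0.17},
    {"tx": 0.71,"ty": -0.51,"tz": 0,"roll": 0.17}
  ]
}}

```text
t: 2.0
eef_pos: [0.5535, 0.0782, 0.2644]
tcp_rot: [3.129, 0.281, -0.002]
ft_force: [-0.1, -0.4, -0.4]
opening: 0.0004
gripper_force: 0.0
```

```bash
cat >> h.py <<'E'
V=[.5411,-.0747,.1805]
def plan(pts):
    "board-frame TCP points -> fractions along the present tool axes"
    s=read_state(); r=cv2.Rodrigues(np.array(s["tcp_rot"]))[0]; c,n=np.cos(V[2]),np.sin(V[2])
    print("tcp",s["eef_pos"],"toolx yaw",np.arctan2(r[1,0],r[0,0]),"F",s["ft_force"],"t",s["t"],"q",s["joint_pos"].round(2))
    for q in pts:
        w=np.array([V[0]+c*q[0]-n*q[1],V[1]+n*q[0]+c*q[1],q[2]]); print(np.round(r.T@(w-s["eef_pos"])/.25,3))
def arc(th,r,d): return (-r*np.sin(th)+d*np.cos(th), .085+r*np.cos(th)+d*np.sin(th), .112)
E
python3 - <<'E'
from h import *
cv2.imwrite("pics/w1.png",snapshot("wrist")["img"]); S=snapshot("scene"); cv2.imwrite("pics/s1.png",cv2.resize(S["img"][150:330,200:440],None,fx=3,fy=3))
plan([(.04,.145,.25),(.04,.145,.112)]+[arc(t,.058,.018) for t in np.linspace(.2,1.6,12)])
E
```

```text
tcp [0.55272337 0.07631374 0.26497122] toolx yaw 0.17729117020284585 F [ 0.03319056 -0.49628302 -0.00592766] t 2.1 q [ 0.07  0.28  1.41 -0.    1.45  1.47]
[0.006 0.006 0.06 ]
[0.006 0.006 0.612]
[-0.129  0.004  0.612]
[-0.16   0.003  0.612]
[-0.191  0.006  0.612]
[-0.221  0.013  0.612]
[-0.25   0.024  0.612]
[-0.277  0.038  0.612]
[-0.303  0.055  0.612]
[-0.326  0.076  0.612]
[-0.346  0.099  0.612]
[-0.363  0.125  0.612]
[-0.377  0.153  0.612]
[-0.387  0.182  0.612]
```

View pics/s1.png

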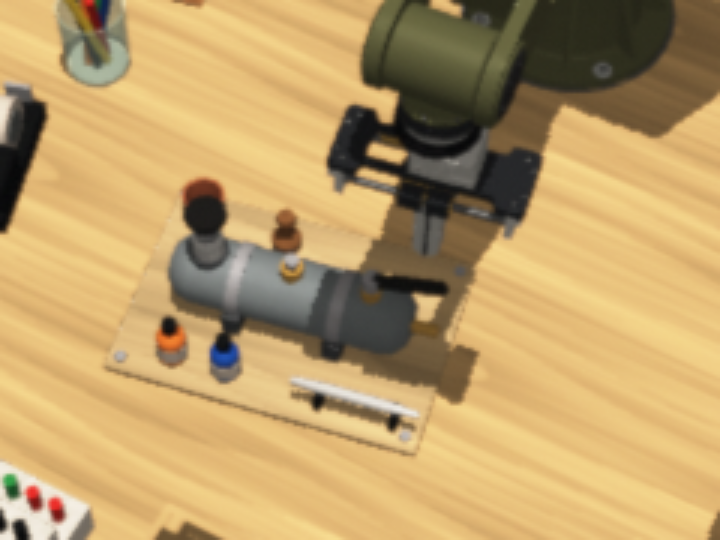

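The shut fingers hang beside the tap handle on the airbrush side, with the tips near (428,245) in the crop, and nothing has moved. Next I descend and sweep the handle shut.

{"op": "step_arm", "data": {
  "targets": [
    {"tx": 0.01,"ty": 0.01,"tz": 0.2,"roll": 0},
    {"tx": 0.01,"ty": 0.01,"tz": 0.4,"roll": 0},
    {"tx": 0.01,"ty": 0.01,"tz": 0.6,"roll": 0},
    {"tx": 0.01,"ty": 0.01,"tz": 0.61,"roll": 0},
    {"tx": 0.01,"ty": 0.01,"tz": 0.61,"roll": 0}
  ]
}}

```text
t: 2.6
eef_pos: [0.5558, 0.0745, 0.1141]
tcp_rot: [3.129, 0.277, -0.0]
ft_force: [1.0, 0.4, 1.6]
opening: 0.0007
gripper_force: 0.0
```

{"op": "step_arm", "data": {
  "targets": [
    {"tx": -0.06,"ty": 0,"tz": 0,"roll": 0},
    {"tx": -0.12,"ty": 0,"tz": 0,"roll": 0},
    {"tx": -0.17,"ty": 0,"tz": 0,"roll": 0},
    {"tx": -0.2,"ty": 0,"tz": 0,"roll": 0},
    {"tx": -0.23,"ty": 0.01,"tz": 0,"roll": 0},
    {"tx": -0.26,"ty": 0.02,"tz": 0,"roll": 0},
    {"tx": -0.28,"ty": 0.03,"tz": 0,"roll": 0},
    {"tx": -0.31,"ty": 0.05,"tz": 0,"roll": 0}
  ]
}}

```text
t: 3.4
eef_pos: [0.4815, 0.0496, 0.1132]
tcp_rot: [-3.129, -0.279, -0.001]
ft_force: [2.3, 0.7, 1.1]
opening: 0.0006
gripper_force: 0.9
```

{"op": "step_arm", "data": {
  "targets": [
    {"tx": -0.02,"ty": 0.02,"tz": 0,"roll": 0},
    {"tx": -0.04,"ty": 0.04,"tz": 0,"roll": 0},
    {"tx": -0.06,"ty": 0.07,"tz": 0,"roll": 0},
    {"tx": -0.07,"ty": 0.1,"tz": 0,"roll": 0},
    {"tx": -0.07,"ty": 0.1,"tz": 0,"roll": 0}
  ]
}}

```text
t: 3.9
eef_pos: [0.4685, 0.0212, 0.1129]
tcp_rot: [3.129, 0.277, -0.001]
ft_force: [0.0, -0.2, -0.7]
opening: 0.0007
gripper_force: 0.0
```

```bash
python3 - <<'E'
from h import *
S=snapshot("side"); cv2.imwrite("pics/s2.png",cv2.resize(S["img"][170:350,240:440],None,fx=3,fy=3))
plan([arc(t,.058,.018) for t in (1.4,1.5,1.6)])
E
```

```text
tcp [0.46863755 0.02161344 0.11281967] toolx yaw 0.17681675378480638 F [ 0.79177142 -0.4872667   0.009998  ] t 3.95 q [-0.03  0.23  1.85 -0.    1.07  1.36]
[-0.    -0.019  0.003]
[-0.01   0.003  0.003]
[-0.018  0.026  0.003]
```

View pics/s2.png

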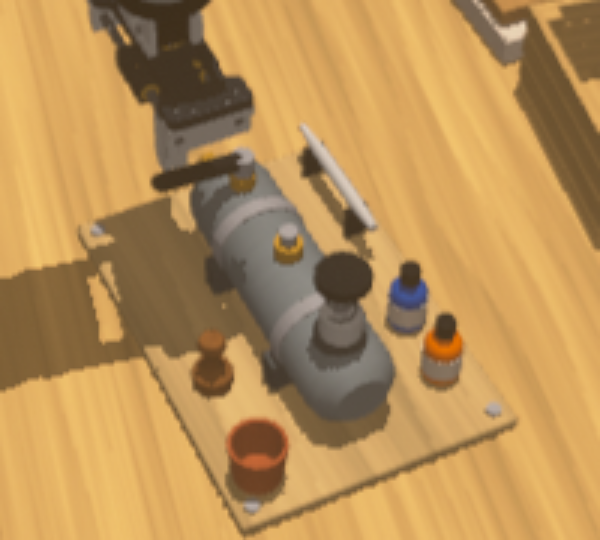

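The handle now points from the hub (245,160) to about (157,183), nearly across the tank. I'll keep pushing gently until the stop shows up as force.

{"op": "step_arm", "data": {
  "targets": [
    {"tx": -0.01,"ty": 0.01,"tz": 0,"roll": 0},
    {"tx": -0.01,"ty": 0.02,"tz": 0,"roll": 0},
    {"tx": -0.02,"ty": 0.03,"tz": 0,"roll": 0},
    {"tx": -0.02,"ty": 0.03,"tz": 0,"roll": 0}
  ]
}}

```text
t: 4.35
eef_pos: [0.4655, 0.0147, 0.1133]
tcp_rot: [-3.127, -0.279, -0.002]
ft_force: [0.7, 8.8, 2.6]
opening: 0.0002
gripper_force: 4.3
```

{"op": "step_arm", "data": {
  "targets": [
    {"tx": 0,"ty": 0.01,"tz": 0,"roll": 0},
    {"tx": 0,"ty": 0.02,"tz": 0,"roll": 0},
    {"tx": 0,"ty": 0.02,"tz": 0,"roll": 0}
  ]
}}

```text
t: 4.65
eef_pos: [0.4656, 0.0128, 0.1131]
tcp_rot: [-3.122, -0.278, 0.0]
ft_force: [-3.3, 36.3, 7.1]
opening: 0.0006
gripper_force: 15.8
```

On the stop. I'll back off, raise the tool and plan the move to the plunger.

{"op": "step_arm", "data": {
  "targets": [
    {"tx": 0,"ty": -0.08,"tz": 0,"roll": 0},
    {"tx": 0,"ty": -0.12,"tz": 0,"roll": 0},
    {"tx": 0,"ty": -0.12,"tz": -0.2,"roll": 0},
    {"tx": 0,"ty": -0.12,"tz": -0.4,"roll": 0},
    {"tx": 0,"ty": -0.12,"tz": -0.5,"roll": 0},
    {"tx": 0,"ty": -0.12,"tz": -0.5,"roll": 0}
  ]
}}

```text
t: 5.25
eef_pos: [0.4619, 0.0384, 0.2414]
tcp_rot: [3.128, 0.279, 0.01]
ft_force: [0.3, 0.5, -0.9]
opening: 0.0003
gripper_force: 0.0
```

```bash
python3 - <<'E'
from h import *
S=snapshot("side"); cv2.imwrite("pics/s3.png",cv2.resize(S["img"][170:350,240:440],None,fx=3,fy=3))
plan([(0,-.09,.235),(0,-.09,.172)])
E
```

```text
tcp [0.46118669 0.03836967 0.23900584] toolx yaw 0.17787771171116704 F [-1.2281929   0.05268794 -1.39761074] t 5.3 q [ 0.    0.08  1.71 -0.    1.36  1.4 ]
[0.235 0.862 0.017]
[0.235 0.862 0.269]
```

View pics/s3.png

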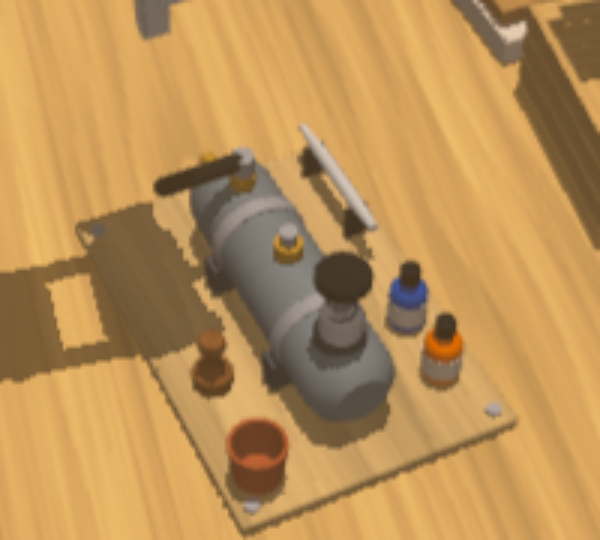

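The handle lies fully across the tank, from the hub (245,158) to (160,187). Now over the knob and down to just above it.

{"op": "step_arm", "data": {
  "targets": [
    {"tx": 0.05,"ty": 0.19,"tz": 0,"roll": 0},
    {"tx": 0.1,"ty": 0.38,"tz": 0,"roll": 0},
    {"tx": 0.15,"ty": 0.57,"tz": 0,"roll": 0},
    {"tx": 0.2,"ty": 0.76,"tz": 0,"roll": 0},
    {"tx": 0.235,"ty": 0.86,"tz": 0,"roll": 0},
    {"tx": 0.235,"ty": 0.86,"tz": 0.15,"roll": 0},
    {"tx": 0.235,"ty": 0.86,"tz": 0.26,"roll": 0},
    {"tx": 0.235,"ty": 0.86,"tz": 0.26,"roll": 0}
  ]
}}

```text
t: 6.1
eef_pos: [0.5544, -0.1623, 0.1676]
tcp_rot: [-3.126, -0.278, 0.013]
ft_force: [-0.8, -0.2, 0.3]
opening: 0.0004
gripper_force: 0.0
```

```bash
python3 - <<'E'
from h import *
S=snapshot("side"); cv2.imwrite("pics/s4.png",cv2.resize(S["img"][170:350,240:440],None,fx=3,fy=3))
plan([(0,-.09,.162),(0,-.09,.131)])
E
```

```text
tcp [ 0.55553783 -0.16249969  0.17068095] toolx yaw 0.17765065987275167 F [ 0.32183693 -0.16195722  0.18858886] t 6.15 q [-0.35  0.4   1.47 -0.    1.28  1.05]
[0.006 0.004 0.035]
[0.007 0.004 0.159]
```

View pics/s4.png

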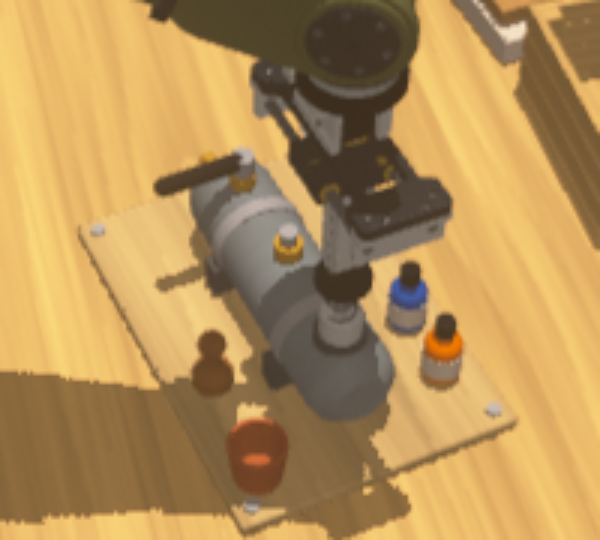

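The shut fingers sit centred just above the knob (343,278). First stroke down, watching the force.

{"op": "step_arm", "data": {
  "targets": [
    {"tx": 0.005,"ty": 0,"tz": 0.05,"roll": 0},
    {"tx": 0.005,"ty": 0,"tz": 0.1,"roll": 0},
    {"tx": 0.005,"ty": 0,"tz": 0.14,"roll": 0},
    {"tx": 0.005,"ty": 0,"tz": 0.16,"roll": 0},
    {"tx": 0.005,"ty": 0,"tz": 0.16,"roll": 0},
    {"tx": 0.005,"ty": 0,"tz": 0.16,"roll": 0}
  ]
}}

```text
t: 6.75
eef_pos: [0.5589, -0.1627, 0.1347]
tcp_rot: [3.127, 0.279, 0.005]
ft_force: [-2.5, -0.2, 11.8]
opening: 0.0006
gripper_force: 5.7
```

Not yet on the stop, so a bit further.

{"op": "step_arm", "data": {
  "targets": [
    {"tx": 0,"ty": 0,"tz": 0.01,"roll": 0},
    {"tx": 0,"ty": 0,"tz": 0.02,"roll": 0},
    {"tx": 0,"ty": 0,"tz": 0.02,"roll": 0}
  ]
}}

```text
t: 7.05
eef_pos: [0.5591, -0.1628, 0.132]
tcp_rot: [3.127, 0.279, 0.008]
ft_force: [-10.9, 2.4, 30.3]
opening: 0.0007
gripper_force: 15.4
```

On the stop (30 N against a 15 N spring). Now I repeat full strokes.

{"op": "step_arm", "data": {
  "targets": [
    {"tx": 0,"ty": 0,"tz": -0.08,"roll": 0},
    {"tx": 0,"ty": 0,"tz": -0.16,"roll": 0},
    {"tx": 0,"ty": 0,"tz": -0.18,"roll": 0},
    {"tx": 0,"ty": 0,"tz": -0.18,"roll": 0},
    {"tx": 0,"ty": 0,"tz": -0.1,"roll": 0},
    {"tx": 0,"ty": 0,"tz": -0.02,"roll": 0},
    {"tx": 0,"ty": 0,"tz": 0,"roll": 0},
    {"tx": 0,"ty": 0,"tz": 0,"roll": 0}
  ]
}}

```text
t: 7.85
eef_pos: [0.5593, -0.1628, 0.1318]
tcp_rot: [3.127, 0.279, 0.008]
ft_force: [-10.4, 3.0, 41.5]
opening: 0.0008
gripper_force: 20.6
```

{"op": "step_arm", "data": {
  "targets": [
    {"tx": 0,"ty": 0,"tz": -0.08,"roll": 0},
    {"tx": 0,"ty": 0,"tz": -0.16,"roll": 0},
    {"tx": 0,"ty": 0,"tz": -0.18,"roll": 0},
    {"tx": 0,"ty": 0,"tz": -0.18,"roll": 0},
    {"tx": 0,"ty": 0,"tz": -0.1,"roll": 0},
    {"tx": 0,"ty": 0,"tz": -0.02,"roll": 0},
    {"tx": 0,"ty": 0,"tz": 0,"roll": 0},
    {"tx": 0,"ty": 0,"tz": 0,"roll": 0}
  ]
}}

```text
t: 8.65
eef_pos: [0.559, -0.1628, 0.1318]
tcp_rot: [3.127, 0.279, 0.007]
ft_force: [-12.6, 4.1, 45.2]
opening: 0.0004
gripper_force: 23.1
```

{"op": "step_arm", "data": {
  "targets": [
    {"tx": 0,"ty": 0,"tz": -0.08,"roll": 0},
    {"tx": 0,"ty": 0,"tz": -0.16,"roll": 0},
    {"tx": 0,"ty": 0,"tz": -0.18,"roll": 0},
    {"tx": 0,"ty": 0,"tz": -0.18,"roll": 0},
    {"tx": 0,"ty": 0,"tz": -0.1,"roll": 0},
    {"tx": 0,"ty": 0,"tz": -0.02,"roll": 0},
    {"tx": 0,"ty": 0,"tz": 0,"roll": 0},
    {"tx": 0,"ty": 0,"tz": 0,"roll": 0}
  ]
}}

```text
t: 9.45
eef_pos: [0.559, -0.1628, 0.1318]
tcp_rot: [3.127, 0.279, 0.007]
ft_force: [-12.6, 4.8, 47.6]
opening: 0.0005
gripper_force: 24.0
```

{"op": "step_arm", "data": {
  "targets": [
    {"tx": 0,"ty": 0,"tz": -0.08,"roll": 0},
    {"tx": 0,"ty": 0,"tz": -0.16,"roll": 0},
    {"tx": 0,"ty": 0,"tz": -0.2,"roll": 0},
    {"tx": 0,"ty": 0,"tz": -0.2,"roll": 0},
    {"tx": 0,"ty": 0,"tz": -0.2,"roll": 0}
  ]
}}

```text
t: 9.95
eef_pos: [0.5574, -0.1623, 0.1763]
tcp_rot: [-3.128, -0.279, 0.003]
ft_force: [0.2, 0.4, -1.4]
opening: 0.0004
gripper_force: 0.0
```

```bash
python3 - <<'E'
from h import *
S=snapshot("side"); cv2.imwrite("pics/s5.png",cv2.resize(S["img"][170:350,240:440],None,fx=3,fy=3))
c,n=np.cos(V[2]),np.sin(V[2])
for h in(.105,.145,.149): print((proj(S,(V[0],V[1],h))-[240,170])*3)
plan([])
E
```

```text
[[287.60263183 239.38460315]]
[[288.34183835 204.74940045]]
[[288.41748822 201.20736934]]
tcp [ 0.55733288 -0.16229133  0.17623184] toolx yaw 0.17775059359587778 F [-0.24526305 -0.43599501 -0.31382658] t 10.0 q [-0.35  0.39  1.47 -0.    1.29  1.05]
```

View pics/s5.png

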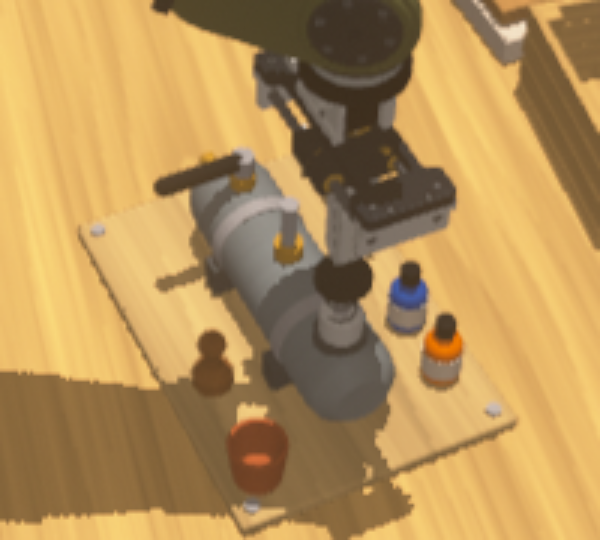

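The pin head is at about (288,204), which matches fully out (predicted row 201–205). The tap is still across the tank. Extra strokes do no harm, so I'll add two for certainty and then retreat upward.

{"op": "step_arm", "data": {
  "targets": [
    {"tx": 0,"ty": 0,"tz": 0.08,"roll": 0},
    {"tx": 0,"ty": 0,"tz": 0.16,"roll": 0},
    {"tx": 0,"ty": 0,"tz": 0.195,"roll": 0},
    {"tx": 0,"ty": 0,"tz": 0.195,"roll": 0},
    {"tx": 0,"ty": 0,"tz": 0.1,"roll": 0},
    {"tx": 0,"ty": 0,"tz": 0,"roll": 0},
    {"tx": 0,"ty": 0,"tz": 0,"roll": 0},
    {"tx": 0,"ty": 0,"tz": 0,"roll": 0}
  ]
}}

```text
t: 10.8
eef_pos: [0.5575, -0.1624, 0.1768]
tcp_rot: [-3.129, -0.279, 0.001]
ft_force: [-0.2, -0.6, 0.1]
opening: 0.0005
gripper_force: 0.0
```

{"op": "step_arm", "data": {
  "targets": [
    {"tx": 0,"ty": 0,"tz": 0.08,"roll": 0},
    {"tx": 0,"ty": 0,"tz": 0.16,"roll": 0},
    {"tx": 0,"ty": 0,"tz": 0.195,"roll": 0},
    {"tx": 0,"ty": 0,"tz": 0.195,"roll": 0},
    {"tx": 0,"ty": 0,"tz": 0.1,"roll": 0},
    {"tx": 0,"ty": 0,"tz": 0,"roll": 0},
    {"tx": 0,"ty": 0,"tz": 0,"roll": 0},
    {"tx": 0,"ty": 0,"tz": 0,"roll": 0}
  ]
}}

```text
t: 11.6
eef_pos: [0.5574, -0.1623, 0.1764]
tcp_rot: [-3.128, -0.279, 0.003]
ft_force: [-0.2, 0.2, 0.4]
opening: 0.0006
gripper_force: 0.0
```

{"op": "step_arm", "data": {
  "targets": [
    {"tx": 0,"ty": 0,"tz": -0.2,"roll": 0},
    {"tx": 0,"ty": 0,"tz": -0.4,"roll": 0},
    {"tx": 0,"ty": 0,"tz": -0.4,"roll": 0},
    {"tx": 0,"ty": 0,"tz": -0.4,"roll": 0},
    {"tx": 0,"ty": 0,"tz": -0.4,"roll": 0}
  ]
}}

```text
t: 12.1
eef_pos: [0.5573, -0.1623, 0.2752]
tcp_rot: [-3.128, -0.279, 0.006]
ft_force: [0.0, 0.0, -0.6]
opening: 0.0003
gripper_force: 0.0
```

```bash
python3 - <<'E'
from h import *
S=snapshot("side"); cv2.imwrite("pics/s6.png",cv2.resize(S["img"][170:350,240:440],None,fx=3,fy=3))
plan([])
E
```

```text
tcp [ 0.55732104 -0.16230505  0.27542847] toolx yaw 0.17772984219300222 F [-1.1709449   0.65647526 -0.93549929] t 12.15 q [-0.35  0.33  1.32 -0.    1.49  1.05]
```

View pics/s6.png

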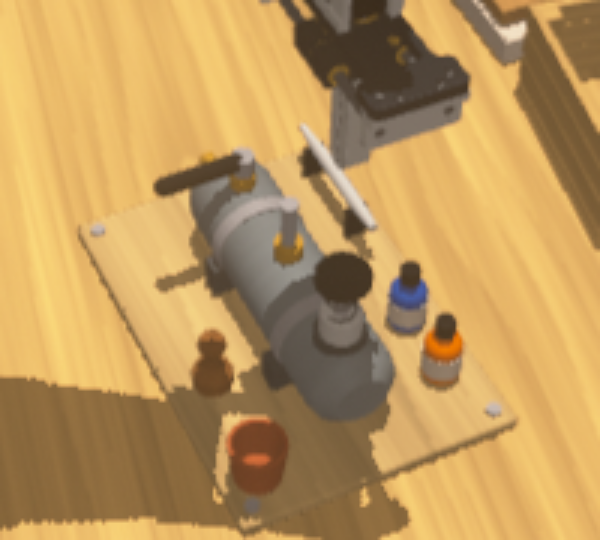

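The pin has not moved since the last picture (head at 288,204), the knob is up at (343,275), the tap is shut and the robot is clear. Handing in.

```bash
python3 -c "
from rig import sign_off
print(sign_off())"
```

```text
the job is handed in; nothing more can be done
None
```

The job is handed in at about 12 s of arm time: by the last picture the tap is shut on its stop, the pin stands fully out after six strokes, the plunger is up, the items on the board have not moved and the arm is clear; no verdict came back.

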